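Light the job and offer up the junction box cover

ROBOT

A 6-joint arm with a two-finger parallel gripper is mounted at the origin on the work surface. World frame = base frame: x ahead of the robot, y to its left, z up, the work surface at z = 0. Lengths are in m, angles in rad, forces in N, time in s.
With the tool pointing down it reaches from about 0.3 to 0.775 m from the base axis. Payload 14.6 kg.
Tool frame: the origin (TCP) lies on the centre line of the jaws, within the pads' length; the fingertips stand 14 mm ahead of it and the grasp point (between the pads) lies 5 mm behind it; x points along the fingers, y is the direction in which the jaws open and shut, and the axes are right-handed (so a half turn about x gives the same grasp; the last joint's range is limited). The gripper opens to 94 mm and grips with 3 to 60 N. Pads are 16 mm wide; open, the fingers measure 119 mm over their backs; the gripper's body (75 mm by 177 mm) begins 78 mm behind the grasp point.
Start: joints at [-1.188, 0.3, 1.521, -0, 1.321, -0.067], TCP at [0.239, -0.495, 0.219] pointing down, gripper open.
Joint ranges: [-3.03, 3.03], [-0.79, 2.21], [0.23, 2.52], [-1.04, 4.18], [0, 3.07], [-2.55, 2.55]. Speed limits (rad/s): [2.22, 2.22, 2.57, 3.14, 3.14, 3.14].

INTERFACE

Orientations are given as [roll, pitch, yaw] about the fixed x, y, z axes, in that order (R = Rz(yaw) Ry(pitch) Rx(roll)).
In Python, from station import * gives the robot as it stands. The module is installed in compiled form; this text tells all that it offers.
- The arm moves only by the shell command python3 -m handwheel 'ROWS' [FORCE]. ROWS is JSON, a list of rows, each a list of 3 entries, a list of its own where there are three numbers: the shift along the tool's x, y, z in mm, then the turn about the tool's x in rad, then the gripper command: -1 is fully open, 1 is shut, values between are in proportion. In form: [[[dx, dy, dz], spin, gripper], ...]. A call has exactly 5 rows; each row is the pose to reach, as a shift and turn from the pose measured when the call began, along the tool's axes at that moment; what a row does not reach only later rows make up. A row lasts 1/10 s, in which the tool goes at most 50 mm and 8.59 degrees, less where a joint would pass 70% of its speed; a pose out of reach is approached as far as the arm can. A call with a gripper value outside its range is refused whole. The fingers move at their own pace and stop on an object; FORCE is the grip in N (left out, the last holds). Time passes only in rows, so rows that repeat a pose let the fingers close, or fill a call up. It gives the time, the measured TCP pose, the force and the opening at its end, in the units of the state.
- get_obs(): the state, without advancing time (a new reading comes with each control period).
- camera(name): name is "scene" or "side" or "wrist"; returns (picture, depth): 480x640x3 uint8, blue, green, red; 480x640 float32, m along the optical axis (not along the pixel's ray), 0 where there is no reading.
- camera_info(name): a dict with "fx", "fy", "cx", "cy" (pixels), "extrinsics" (4x4, takes a point from camera to world coordinates). Camera axes: x right, y down, z forward; pixel columns grow to the right and rows downward; lengths in m; the calibration is good to about 2 mm. A picture is of the moment at which its call begins: read the wrist's pose just before it. camera_info takes no time and is no camera call; for the wrist camera it gives the pose at the moment of the call.
- hand_in(): hands the job in, once; it reports no verdict.
The state is a dict: "time_s": time; "qpos": joint angles; "joint_vel": joint speeds; "tau": joint torques, N m; "ee_pos": TCP position; "eef_rot": TCP orientation; "force": force on the tool from outside, world axes, zero at the start; "moment": the same for the moment, N m; "grip_width": finger opening in m.
Only numpy, scipy, OpenCV 4.12 (cv2) and the standard library are available. Lean on these libraries where they do the work, as an engineer would, in place of code of your own. Each camera call takes 0.05 s, during which the arm holds its last target. There are 200 camera calls.

TASK

Hang the cabin lamp by its handle on the hook stand and let go of it, so that it lights the open junction box. Then lift the cover plate by its pull and hold it still and level over the box, about 15 mm clear of the rim and not touching it, all four of its holes lined up over the threaded holes (wide pair over wide pair), and finish like that, still holding it, for the mate to put the screws in. Leave the other things on the table alone.

Things in the scene. Friction and masses are not known exactly. Their poses are not given: they have to be found in the camera images.
- lamp: portable cabin lamp, loose, about 0.35 kg: black and white drum 76 mm across and 94 mm tall, with a rigid (not swinging) upright handle over it; 168 mm tall in all. Origin: centre of its underside; z up, y along the handle bar. The lamp is the same either way round.
- lamp_handle (a point): centre of the lamp's handle bar, 161.5 mm above its underside. The bar is level along y: 124 mm long, 12 mm wide (x), 13 mm high (z), black rubber. Steel legs go down from it 56 mm either side of the centre; the free opening under the bar is 105 mm wide and 61 mm high, down to the drum. To hang it, the hook's arm goes through this opening at the middle of the bar, so grip the bar beside the middle (some 35 to 40 mm along y leaves room for the hook).
- hook: steel hook stand fixed to the table; its position and yaw differ each time. Origin: on the table, straight below the place where a thing hangs. A level arm, 8 mm round, its axis 200 mm up, runs along the hook's own x: from an upright post 16 mm thick and 212 mm tall at x = +75 mm to the turned-up tip at x = -34 mm, whose top is 216 mm above the table, 12 mm above the arm's upper side. The round foot under the post is 90 mm across and 12 mm high.
- hook_seat (a point): on the upper side of the hook's arm, 204 mm above the table, above the hook's origin: the underside of the lamp's handle bar comes to rest here, the bar lying across the arm. Axes as the hook's: x from the open tip to the post.
- box: open grey electrical box fixed to the table, 80 mm (x) by 124 mm (y), 45 mm tall, with four brass-ringed threaded holes in its corner bosses, level with the rim. Origin: centre of its underside. Holes: the wide pair at y = +48 mm, x = +28 and -28 mm; the narrow pair at y = -48 mm, x = +14 and -14 mm.
- box_hole_wide (a point): mouth of the box's threaded hole at x = +28, y = +48 mm, at rim height, 45 mm above the table. Axes as the box's.
- box_hole_narrow (a point): mouth of the box's threaded hole at x = -14, y = -48 mm, at rim height. Axes as the box's.
- cover: flat aluminium cover plate of the box, loose, about 0.2 kg, 80 mm (x) by 124 mm (y), 5 mm thick, lying flat with a steel pull on top. Four through holes, 9 mm wide, in the same pattern as the box's: the wide pair at y = +48 mm, x = +28 and -28 mm; the narrow pair at y = -48 mm, x = +14 and -14 mm. Origin: centre of its underside; z up.
- cover_pull (a point): centre of the cover's pull, 37 mm above the cover's underside: a level bar along the cover's y, 64 mm long, 10 mm wide (x), 10 mm high, on two posts of 9 mm at y = +26 and -26 mm; 27 mm free between plate and bar.
- cover_hole_wide (a point): cover hole at x = +28, y = +48 mm, at the plate's underside; belongs over box_hole_wide. Axes as the cover's.
- cover_hole_narrow (a point): cover hole at x = -14, y = -48 mm, at the plate's underside; belongs over box_hole_narrow. Axes as the cover's.
- jar: bystander, to be left alone: small glass jar with a brass lid, 56 mm across, 75 mm tall, standing between the hook and box places. Origin: centre of its underside.
- driver: bystander, to be left alone: wooden-handled screwdriver, 160 mm long, 26 mm thick, lying between the lamp and the cover. Origin: centre of its underside.
- mug: bystander, to be left alone: white mug, 76 mm across, 85 mm tall, at the robot's right. Origin: centre of its underside.
- wrench: bystander, to be left alone: steel wrench, 160 mm long, 8 mm thick, lying at the robot's left. Origin: centre of its underside.
- tin: bystander, to be left alone: steel tin with a paper band, 68 mm across, 70 mm tall, far left. Origin: centre of its underside.
- torch: bystander, to be left alone: black torch standing on its head, 44 mm across, 125 mm tall, far right. Origin: centre of its underside.
Things that resemble listed ones, but are neither listed nor needed, are in the scene too. Leave any yellow look-alike of the hook alone.

How it is judged:
On the way, in this order (a step that is already met when the one before it is completed fails the run):
1. the lamp hangs by its handle on the hook, let go (x of lamp_handle in the frame of hook between -0.026 and 0.066 m and y of lamp_handle in the frame of hook between -0.035 and 0.035 m and z of lamp_handle in the frame of hook between 0.198 and 0.226 m and angle between lamp_handle's own z axis and vertical below 0.35 rad and contact force between lamp and hook above 1 N and contact force between lamp and the arm below 0.1 N and contact force between lamp and the fingers below 0.1 N), for 0.4 s.
2. the cover has been lifted off the table in the fingers (height (world z) of cover_pull above 0.07 m and contact force between cover and the fingers above 0.5 N), for 0.2 s.
At the end, for the whole second after the job is handed in: Lamp hangs still by its bar on the hook arm (within 35 mm sideways, tilt under 0.35 rad), robot off it. Cover held still in the fingers, level within 0.08 rad, underside 5 to 30 mm above the rim, holes within 4 mm of the threaded holes, wide over wide, not touching the box (all of step 1 and linear speed of lamp below 0.06 m/s and horizontal distance between cover_hole_wide and box_hole_wide below 0.004 m and z of cover_hole_wide in the frame of box_hole_wide between 0.005 and 0.03 m and horizontal distance between cover_hole_narrow and box_hole_narrow below 0.004 m and z of cover_hole_narrow in the frame of box_hole_narrow between 0.005 and 0.03 m and angle between cover_pull's own z axis and vertical below 0.08 rad and contact force between cover and box below 0.05 N and contact force between cover and the fingers above 0.5 N and linear speed of cover below 0.02 m/s); the arm keeps its last pose, push and grip.
It fails at once if another thing on the table is shifted by more than 30 mm (distance of any of jar, driver, mug, wrench, tin, torch from where it was at the start of the episode above 0.03 m).
It fails at once if the cover or the lamp knocks against the box (over 5 N) (contact force between any of cover, lamp and box above 5 N).
It also fails if it takes over 64 s, if anything falls off the work surface, if the arm or the gripper's body presses on something with over 40 N, if the wrist force passes 120 N, or if a joint passes its speed limit or range.

## Working session

There is one attempt and no reset: what is moved stays moved. The work goes in short steps, Python scripts to look and compute and a shell command to move; the robot and the scene stay as the last step left them, time stands still between calls to the robot, and variables do not carry over. Pictures are saved under pics/ and viewed, about 8 in all and at most 12, crops included, and the job is handed in when it is done.

```bash
mkdir -p pics
python3 - <<'E'
from station import *
import cv2,numpy as np
for n in ("scene","side"):
    p,d=camera(n); cv2.imwrite(f"pics/{n}0.png",p); np.save(f"{n}0.npy",d)
    i=camera_info(n); print(n,i["fx"],i["cx"],i["cy"]); print(np.round(i["extrinsics"],3))
print(get_obs())
i=camera_info("wrist");print(i["fx"],np.round(i["extrinsics"],3))
E
```

```text
scene 455.01908028524747 315.66808760811585 236.6326670287889
[[ 0.562  0.433 -0.705  1.185]
 [ 0.827 -0.28   0.487 -0.531]
 [ 0.013 -0.857 -0.515  0.7  ]
 [ 0.     0.     0.     1.   ]]
side 462.43495953765654 322.93316062347935 241.9124959272025
[[-0.839 -0.401  0.368  0.049]
 [-0.544  0.596 -0.59   0.617]
 [ 0.017 -0.696 -0.718  0.958]
 [ 0.     0.     0.     1.   ]]
{'time_s': 0.1, 'qpos': array([-1.18760704e+00,  3.00439282e-01,  1.52151502e+00,  1.96863132e-05,
        1.32068980e+00, -6.65980824e-02]), 'joint_vel': array([ 3.79451423e-04, -1.89655305e-03, -1.21837351e-03,  5.13378036e-05,
       -1.46256301e-04, -8.95840327e-04]), 'tau': array([ 2.43536333e-04, -5.32644403e+01, -3.53283119e+01,  7.09220138e-02,
        2.34943052e-02, -4.18724460e-05]), 'ee_pos': array([ 0.23904711, -0.49509364,  0.21893172]), 'eef_rot': array([-1.65552808,  1.56974471,  1.93584706]), 'force': array([-0.11508591, -0.04549233,  0.18572317]), 'moment': array([-0.03626033,  0.00377464, -0.00605743]), 'grip_width': 0.09381571569492396}
394.6283934980853 [[ 0.434 -0.875 -0.214  0.3  ]
 [-0.901 -0.422 -0.102 -0.465]
 [-0.001  0.237 -0.972  0.385]
 [ 0.     0.     0.     1.   ]]
```

View pics/scene0.png

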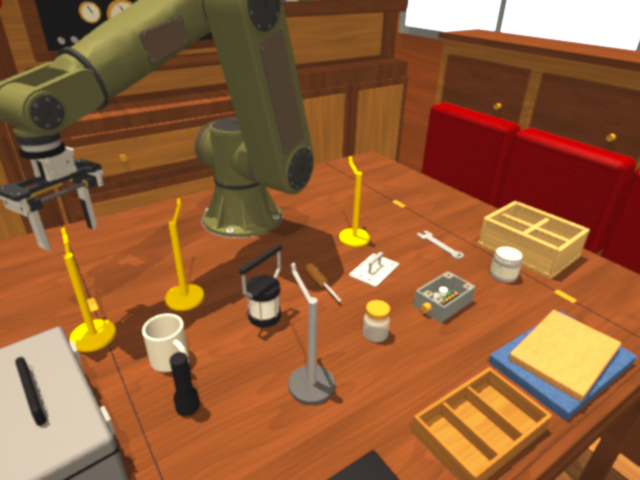

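View pics/side0.png

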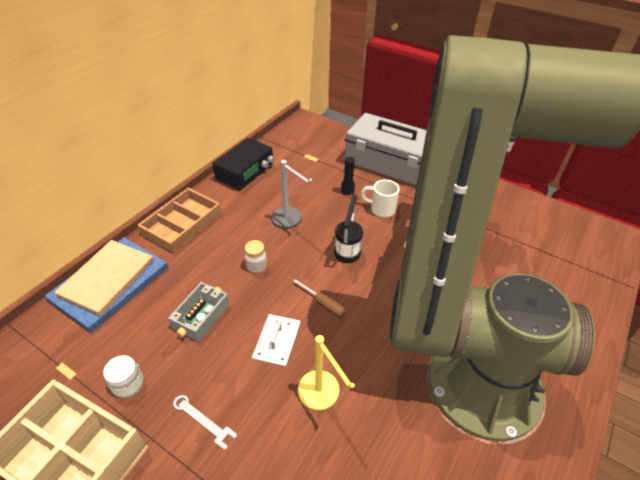

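Scene: lamp (264,290), with its handle at (262,258). The steel hook's foot is at (312,385) and its arm runs from the post top (313,300) to the tip (294,265). The cover is at (374,268), the box at (445,296), the jar at (377,320) and the driver at (323,282).
Look-alikes of the hook are the three yellow stands at (92,335), (185,297) and (355,238). The toolbox handle at (30,390) could pass for the lamp's, and the wooden trays and radio for the box. I choose the grey hook, the drum lamp and the plate with the pull.

```bash
cat > h.py <<'E'
import numpy as np,cv2
from station import *
def cloud(n,d=None,p=None,info=None):
    if d is None: p,d=camera(n)
    i=info or camera_info(n); v,u=np.mgrid[0:480,0:640]
    c=np.stack([(u-i["cx"])/i["fx"]*d,(v-i["cy"])/i["fy"]*d,d],-1)
    E=i["extrinsics"]; w=c@E[:3,:3].T+E[:3,3]; w[d==0]=np.nan
    return p,w
def ray(n,uv,z,info=None):
    i=info or camera_info(n);E=i["extrinsics"]
    uv=np.atleast_2d(uv).astype(float)
    r=np.c_[(uv[:,0]-i["cx"])/i["fx"],(uv[:,1]-i["cy"])/i["fy"],np.ones(len(uv))]@E[:3,:3].T
    return E[:3,3]+r*((z-E[2,3])/r[:,2])[:,None]
def line(P):
    c=P.mean(0);_,s,V=np.linalg.svd(P-c,full_matrices=False);return c,V[0],np.ptp((P-c)@V[0])
E
python3 - <<'E'
from h import *
for n in("scene","side"):
    p=cv2.imread(f"pics/{n}0.png");_,w=cloud(n,np.load(f"{n}0.npy"),p)
    b=p.astype(int);z=w[...,2]
    sat=b.max(2)-b.min(2)
    def sub(x0,x1,y0,y1):
        m=np.zeros(z.shape,bool);m[y0:y1,x0:x1]=1;return m
    R={"scene":dict(lamp=(225,292,235,300),hook=(280,345,255,405),cover=(345,405,245,290),box=(410,480,265,325)),
       "side":dict(lamp=(325,370,190,265),hook=(262,315,150,232),cover=(248,302,310,368),box=(165,232,278,345))}[n]
    for k,zr in dict(lamp=(.150,.175),hook=(.19,.22),cover=(.003,.012),box=(.038,.05)).items():
        m=sub(*R[k])&(z>zr[0])&(z<zr[1])&((sat<60) if k!="box" else True)
        P=w[m][:,:2]
        if len(P)<5: print(n,k,len(P));continue
        c,v,L=line(P); r=cv2.minAreaRect((P*1000).astype(np.float32))
        print(n,k,len(P),"z",np.round(np.median(z[m]),3),"c",c.round(4),"dir",v.round(3),"len",round(L,3),"rect",np.round(r[0],1),np.round(r[1],1),round(r[2],1))
    m=sub(*R["hook"])&(z<.18)&(z>.03)&(sat<60); print("post",np.median(w[m],0).round(4))
    m=sub(*R["hook"])&(z<.016)&(z>.008)&(sat<60); print("foot",w[m].mean(0).round(4),np.ptp(w[m],0).round(3))
p=cv2.imread("pics/scene0.png");a=cv2.resize(p[225:415,220:490],None,fx=2.9,fy=2.9,interpolation=3)
cv2.imwrite("pics/c1.png",a)
E
```

```text
scene lamp 380 z 0.167 c [ 0.4647 -0.1747] dir [ 0.332 -0.943] len 0.126 rect [ 461.4 -170.1] [ 14.3 125.8] 19.1
scene hook 277 z 0.204 c [ 0.6489 -0.1827] dir [ 0.969 -0.248] len 0.119 rect [ 635.6 -180.2] [ 13.4 119.2] 76.8
scene cover 719 z 0.006 c [0.462  0.1577] dir [ 0.195 -0.981] len 0.133 rect [455.9 163.6] [ 81.9 129.4] 18.9
scene box 617 z 0.045 c [0.6536 0.2071] dir [ 0.099 -0.995] len 0.129 rect [651.5 212.4] [ 82.4 128.9] 5.4
post [ 0.6914 -0.1947  0.11  ]
foot [ 0.6858 -0.1897  0.0126] [0.286 0.245 0.008]
side lamp 172 z 0.17 c [ 0.4561 -0.1607] dir [-0.332  0.943] len 0.123 rect [ 459.3 -167.9] [ 11.9 122.6] 19.7
side hook 142 z 0.206 c [ 0.6427 -0.1768] dir [-0.974  0.228] len 0.116 rect [ 633.3 -173.3] [ 15.2 116.4] 74.2
side cover 1394 z 0.007 c [0.4525 0.1682] dir [-0.317  0.949] len 0.13 rect [454.8 163.2] [ 82.3 130.2] 19.7
side box 681 z 0.046 c [0.6498 0.2169] dir [-0.089  0.996] len 0.128 rect [651.1 213.6] [ 83.1 126.9] 5.7
post [ 0.6881 -0.1909  0.0665]
foot [ 0.6888 -0.1902  0.0135] [0.247 0.267 0.008]
```

View pics/c1.png

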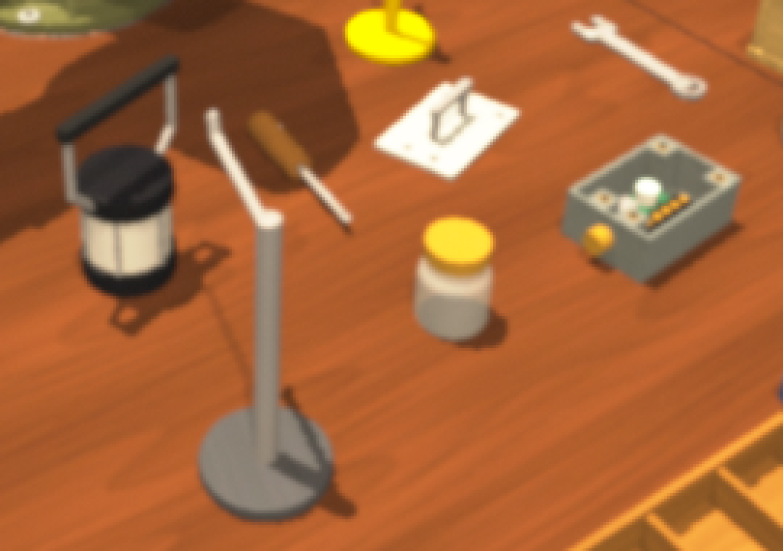

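```bash
cat >> h.py <<'E'
from scipy.spatial.transform import Rotation as Ro
def plan(pos,jaw,o=None):
    "jaw: world angle (deg) of jaw axis; prints tool-axis shift mm and spin keeping current tilt"
    o=o or get_obs();R=Ro.from_euler("xyz",o["eef_rot"]).as_matrix()
    d=R.T@(np.array(pos)-o["ee_pos"])*1000
    y=R[:,1];a=np.degrees(np.arctan2(y[1],y[0]))
    s=-(jaw-a)  # tool x points down
    s=(s+90)%180-90
    print("tcp",o["ee_pos"].round(4),"toolx",R[:,0].round(4),"jaw",round(a,1),"shift",d.round(1),"spin",np.radians(s).round(3),"q",o["qpos"].round(2),"w",round(o["grip_width"],4),"F",o["force"].round(1),"t",o["time_s"])
E
python3 - <<'E'
from h import *
p=cv2.imread("pics/scene0.png");_,w=cloud("scene",np.load("scene0.npy"),p)
h=cv2.cvtColor(p,cv2.COLOR_BGR2HSV);m=cv2.inRange(h,(24,180,120),(34,255,255))
n,l,s,c=cv2.connectedComponentsWithStats(m)
for i in range(1,n):
    if s[i,4]>100: q=w[l==i];print(s[i],np.nanmedian(q[q[:,2]<.03],0).round(3),np.nanmax(q,0).round(3),np.nanmin(q,0).round(3))
for k,u,v in(("jar",378,309),("mug",165,325),("torch",180,360)):print(k,w[v,u].round(3))
plan((0.448,-0.134,0.27),19.5)
E
```

```text
[339 229  30  17 419] [0.309 0.211 0.013] [0.348 0.274 0.039] [ 0.239  0.173 -0.001]
[167 286  35  23 553] [ 0.308 -0.307  0.013] [ 0.342 -0.259  0.043] [ 0.256 -0.341  0.005]
[368 301  21  14 226] [nan nan nan] [0.665 0.028 0.08 ] [ 0.622 -0.015  0.073]
[ 69 320  45  30 855] [ 0.323 -0.515  0.013] [ 0.363 -0.469  0.048] [ 0.257 -0.554  0.   ]
jar [0.648 0.004 0.076]
mug [ 0.431 -0.382  0.059]
torch [ 0.608 -0.405  0.125]
tcp [ 0.239  -0.4951  0.2189] toolx [-4.e-04  1.e-03 -1.e+00] jaw -64.2 shift [ -50.8 -234.4 -345.2] spin -1.461 q [-1.19  0.3   1.52  0.    1.32 -0.07] w 0.0938 F [-0.1 -0.   0.2] t 0.1
  return np.nanmean(a, axis, out=out, keepdims=keepdims)
```

```bash
python3 -m handwheel '[[[-40,0,0],0,-1],[[-80,0,0],-0.1,-1],[[-100,-20,-30],-0.25,-1],[[-100,-50,-70],-0.4,-1],[[-100,-80,-110],-0.55,-1]]'; python3 -c "
from h import *
plan((0.448,-0.134,0.30),19.5)"
```

```text
time_s: 0.6
ee_pos: [0.3037, -0.374, 0.3191]
eef_rot: [-2.371, 1.57, 1.776]
force: [0.2, 0.1, -0.1]
grip_width: 0.094
tcp [ 0.3037 -0.374   0.3191] toolx [-2.e-04  8.e-04 -1.e+00] jaw -32.4 shift [  19.3   -6.9 -279.9] spin -0.906 q [-0.97  0.09  1.55  0.    1.51 -0.4 ] w 0.094 F [ 0.2  0.1 -0.1] t 0.6
```

```bash
python3 -m handwheel '[[[0,0,-40],-0.14,-1],[[0,0,-80],-0.28,-1],[[0,0,-125],-0.42,-1],[[0,0,-170],-0.56,-1],[[5,0,-210],-0.70,-1]]'; python3 -c "
from h import *
plan((0.448,-0.134,0.30),19.5)"
```

```text
time_s: 1.1
ee_pos: [0.4171, -0.1949, 0.3145]
eef_rot: [2.167, 1.57, 0.736]
force: [0.5, -1.0, -0.4]
grip_width: 0.0941
tcp [ 0.4171 -0.1949  0.3145] toolx [ 5.e-04  5.e-04 -1.e+00] jaw 8.0 shift [ 14.6  39.1 -56. ] spin -0.2 q [-0.52  0.04  1.61  0.    1.5  -0.66] w 0.0941 F [ 0.5 -1.  -0.4] t 1.1
```

Go above it and look from the wrist; then measure the bar close by.

```bash
python3 -m handwheel '[[[5,15,-20],-0.08,-1],[[10,30,-42],-0.15,-1],[[14,39,-56],-0.2,-1],[[14,39,-56],-0.2,-1],[[14,39,-56],-0.2,-1]]'
python3 - <<'E'
from h import *
info=camera_info("wrist");p,d=camera("wrist");cv2.imwrite("pics/w1.png",p)
_,w=cloud("wrist",d,p,info);z=w[...,2]
m=(z>.152)&(z<.175)&(p.max(2)<90)
n,l,s,c=cv2.connectedComponentsWithStats(m.astype(np.uint8))
for i in range(1,n):
    if s[i,4]>200:
        P=w[l==i];r=cv2.minAreaRect((P[:,:2]*1000).astype(np.float32));c,v,L=line(P[:,:2])
        print(s[i],np.median(P,0).round(4),r,np.degrees(np.arctan2(v[1],v[0])),L)
plan((0.448,-0.134,0.1565),19.5)
E
```

```text
time_s: 1.6
ee_pos: [0.4477, -0.1342, 0.3005]
eef_rot: [2.453, 1.57, 1.222]
force: [-0.1, -0.9, -0.5]
grip_width: 0.0939
[ 311  203   16   86 1078] [ 0.448  -0.137   0.1685] ((450.4698181152344, -144.01199340820312), (11.88696002960205, 68.19344329833984), 19.661550521850586) -68.46539029101369 0.06832678984583015
tcp [ 0.4477 -0.1346  0.3007] toolx [ 5.e-04  3.e-04 -1.e+00] jaw 19.4 shift [144.2   0.4  -0.4] spin -0.002 q [-0.37  0.06  1.62  0.    1.47 -0.71] w 0.0939 F [-0.4  0.5 -0.4] t 1.65
```

View pics/w1.png

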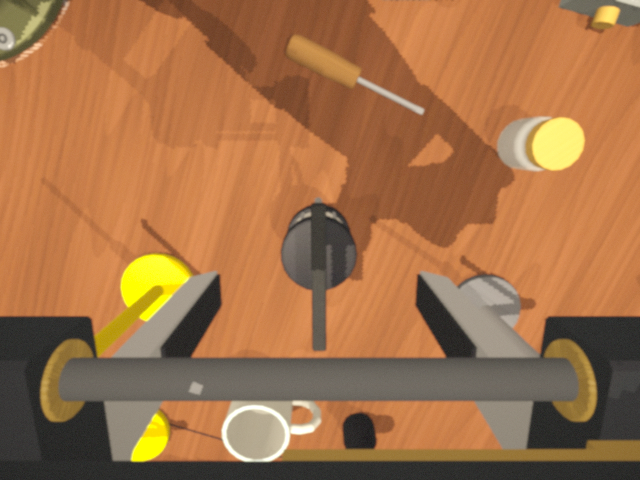

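The wrist view shows the bar centred between the fingers, at column 320 and rows 200 to 350. The measured bar top is at z = 0.1685 m, as expected, so I go down and grip.

```bash
python3 -m handwheel '[[[40,0,0],0,-1],[[80,0,0],0,-1],[[110,0,0],0,-1],[[130,0,0],0,-1],[[144,0,0],0,-1]]' 60;  python3 -m handwheel '[[[0,0,0],0,1],[[0,0,0],0,1],[[0,0,0],0,1],[[0,0,0],0,1],[[0,0,0],0,1]]' 60; python3 -m handwheel '[[[0,0,0],0,1],[[-5,0,0],0,1],[[-15,0,0],0,1],[[-30,0,0],0,1],[[-45,0,0],0,1]]' 60;python3 -c "
from h import *
plan((0.448,-0.134,0.2365),19.5)"
```

```text
time_s: 2.15
ee_pos: [0.447, -0.1353, 0.1553]
eef_rot: [-2.607, 1.57, 2.441]
force: [0.7, 0.1, -0.2]
grip_width: 0.094
time_s: 2.65
ee_pos: [0.4472, -0.1355, 0.1559]
eef_rot: [2.711, 1.57, 1.477]
force: [-0.0, -1.0, -0.6]
grip_width: 0.0575
time_s: 3.15
ee_pos: [0.4472, -0.1355, 0.2023]
eef_rot: [1.694, 1.57, 0.459]
force: [-0.2, -0.2, -0.1]
grip_width: 0.0175
tcp [ 0.4472 -0.1355  0.2023] toolx [ 4.e-04  2.e-04 -1.e+00] jaw 19.2 shift [-34.2   1.3  -1.2] spin -0.004 q [-0.37  0.13  1.77  0.    1.24 -0.71] w 0.0175 F [-0.2 -0.2 -0.1] t 3.15
```

The fingers close more slowly than I allowed for, so I lifted before they had gripped. Reopen partly and go back down.

```bash
python3 -m handwheel '[[[0,0,0],0,0.1],[[0,0,0],0,0.1],[[15,0,0],0,0.1],[[30,0,0],0,0.1],[[46,0,0],0,0.1]]' 60;  python3 -m handwheel '[[[0,0,0],0,1],[[0,0,0],0,1],[[0,0,0],0,1],[[0,0,0],0,1],[[0,0,0],0,1]]' 60; python3 -m handwheel '[[[0,0,0],0,1],[[0,0,0],0,1],[[0,0,0],0,1],[[0,0,0],0,1],[[0,0,0],0,1]]' 60;python3 -c "
from h import *
plan((0.448,-0.134,0.2365),19.5)"
```

```text
time_s: 3.65
ee_pos: [0.4469, -0.1354, 0.1551]
eef_rot: [-3.002, 1.57, 2.046]
force: [0.7, -0.0, -0.3]
grip_width: 0.0425
time_s: 4.15
ee_pos: [0.4473, -0.1354, 0.1557]
eef_rot: [1.34, 1.57, 0.105]
force: [1.7, 1.1, 2.3]
grip_width: 0.0112
time_s: 4.65
ee_pos: [0.4474, -0.1354, 0.1558]
eef_rot: [1.398, 1.57, 0.163]
force: [0.5, 0.7, 1.2]
grip_width: 0.0112
tcp [ 0.4474 -0.1354  0.1558] toolx [ 1.2e-03  2.0e-04 -1.0e+00] jaw 19.3 shift [-80.7   1.2  -1.1] spin -0.004 q [-0.37  0.18  1.82  0.    1.13 -0.71] w 0.0112 F [0.5 0.7 1.2] t 4.65
```

Gripped (11.2 mm on a 12 mm bar). Now lift 85 mm.

```bash
python3 -m handwheel '[[[-10,0,0],0,1],[[-30,0,0],0,1],[[-55,0,0],0,1],[[-75,0,0],0,1],[[-85,0,0],0,1]]' 60
python3 - <<'E'
from h import *
p,w=cloud("scene");cv2.imwrite("pics/s2.png",p[180:420,180:500])
z=w[...,2];m=(z>.21)&(z<.27)&(p.max(2)<80);m[:235]=0; m[:,:200]=0;m[:,340:]=0
pts=w[m];pts=pts[(np.abs(pts[:,0]-.46)<.08)&(np.abs(pts[:,1]+.17)<.08)]
c,v,L=line(pts);print(c.round(4),v.round(3),L,pts.min(0).round(3),pts.max(0).round(3))
o=get_obs()
# want: lamp yaw -13.8, grip point = seat + .0365*(.238,.971)
plan((0.4474,-0.1354,0.2415),-13.8)
E
```

```text
time_s: 5.15
ee_pos: [0.4474, -0.1355, 0.2427]
eef_rot: [1.057, 1.568, -0.178]
force: [-0.2, -0.4, -4.2]
grip_width: 0.0113
[ 0.4828 -0.2238  0.2476] [ 0.119 -0.949  0.291] 0.0173238088522787 [ 0.478 -0.229  0.243] [ 0.486 -0.213  0.251]
tcp [ 0.4476 -0.1356  0.2432] toolx [ 3.6e-03 -8.0e-04 -1.0e+00] jaw 19.2 shift [ 1.7 -0.2 -0.3] spin 0.577 q [-0.37  0.09  1.71  0.    1.33 -0.71] w 0.0115 F [ 0.6 -0.6 -2.4] t 5.2
```

View pics/s2.png

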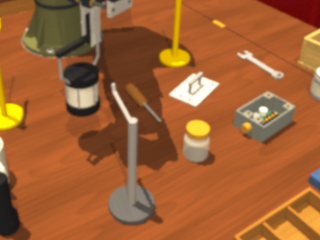

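Lamp lifted upright; at crop (82,88) it hangs clear of the table, and the hook tip is at (113,88). Now turn it in place.

```bash
python3 -m handwheel '[[[0,0,0],0.10,1],[[0,0,0],0.22,1],[[0,0,0],0.36,1],[[0,0,0],0.5,1],[[0,0,0],0.577,1]]' 60
python3 - <<'E'
from h import *
plan((0.567,-0.1297,0.243),-13.8)
plan((0.6311,-0.1382,0.243),-13.8)
E
```

```text
time_s: 5.7
ee_pos: [0.4473, -0.1355, 0.2423]
eef_rot: [1.698, 1.569, -0.119]
force: [-0.2, -0.6, -4.4]
grip_width: 0.0115
tcp [ 0.4473 -0.1355  0.2423] toolx [ 2.1e-03 -3.0e-04 -1.0e+00] jaw -14.1 shift [ -0.4 114.7 -34.8] spin -0.006 q [-0.37  0.09  1.71  0.    1.33 -0.13] w 0.0115 F [-0.2 -0.6 -4.4] t 5.7
tcp [ 0.4473 -0.1355  0.2423] toolx [ 2.1e-03 -3.0e-04 -1.0e+00] jaw -14.1 shift [ -0.3 178.9 -42.2] spin -0.006 q [-0.37  0.09  1.71  0.    1.33 -0.13] w 0.0115 F [-0.2 -0.6 -4.4] t 5.7
```

```bash
python3 -m handwheel '[[[0,10,-10],0,1],[[0,30,-25],0,1],[[0,55,-36],0,1],[[0,80,-42],0,1],[[0,95,-42],0,1]]' 60
python3 - <<'E'
from h import *
a,b=camera("scene")[0],camera("side")[0]
a=cv2.resize(a[190:400,200:400],None,fx=2,fy=2);b=cv2.resize(b[130:340,230:430],None,fx=2,fy=2)
cv2.imwrite("pics/s3.png",np.hstack([a,b]))
plan((0.6311,-0.1382,0.243),-13.8)
E
```

```text
time_s: 6.2
ee_pos: [0.5516, -0.1167, 0.2413]
eef_rot: [2.178, 1.57, 0.364]
force: [-1.8, -0.1, -4.3]
grip_width: 0.0115
tcp [ 0.5511 -0.1174  0.241 ] toolx [ 6.e-04  3.e-04 -1.e+00] jaw -14.0 shift [-1.9 82.7  0.9] spin -0.003 q [-0.28  0.31  1.45  0.    1.37 -0.03] w 0.0113 F [-1.3  0.6 -4.5] t 6.3
```

View pics/s3.png

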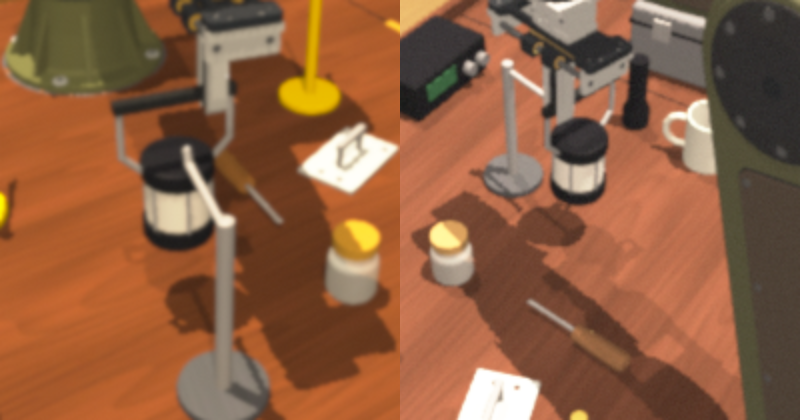

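Left (scene): the hook tip at (188,150) points into the lamp's opening under the bar at (170,100), and the drum top is below it. The right (side) view agrees. Move in along the arm.

```bash
python3 -m handwheel '[[[0,8,1],0,1],[[0,25,1],0,1],[[-1,45,1],0,1],[[-2,68,1],0,1],[[-2,83,1],0,1]]' 60
python3 - <<'E'
from h import *
plan((0.6311,-0.1382,0.243),-13.8)
a,b=camera("scene")[0],camera("side")[0]
a=cv2.resize(a[190:400,200:400],None,fx=2,fy=2);b=cv2.resize(b[130:340,230:430],None,fx=2,fy=2)
cv2.imwrite("pics/s4.png",np.hstack([a,b]))
E
```

```text
time_s: 6.8
ee_pos: [0.6325, -0.1385, 0.2427]
eef_rot: [2.488, 1.57, 0.675]
force: [-1.2, 0.1, -4.7]
grip_width: 0.0113
tcp [ 0.6325 -0.1385  0.2427] toolx [ 5.e-04  4.e-04 -1.e+00] jaw -13.9 shift [-0.3 -1.4  0. ] spin -0.002 q [-0.27  0.51  1.18  0.    1.45 -0.03] w 0.0113 F [-1.2  0.1 -4.7] t 6.8
```

View pics/s4.png

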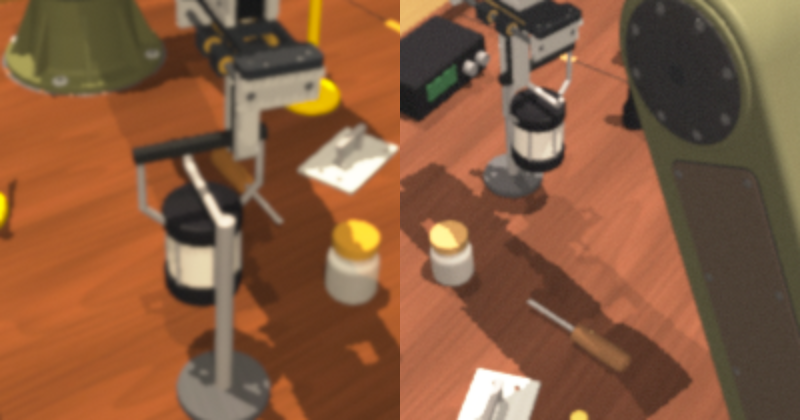

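The arm goes through the opening under the bar, which is just above it (scene, around (190,150)). Lower it.

```bash
python3 -m handwheel '[[[6,-1,0],0,1],[[14,-1,0],0,1],[[22,-1,0],0,1],[[29,-1,0],0,1],[[33,-1,0],0,1]]' 60; python3 -m handwheel '[[[1,0,0],0,1],[[2,0,0],0,1],[[3,0,0],0,1],[[4,0,0],0,1],[[4,0,0],0,1]]' 60; python3 -c "
from h import *
plan((0.6311,-0.1382,0.2055),-13.8)"
```

```text
time_s: 7.4
ee_pos: [0.6309, -0.1382, 0.2081]
eef_rot: [-2.008, 1.569, 2.461]
force: [0.8, 1.1, -3.8]
grip_width: 0.0115
time_s: 7.9
ee_pos: [0.6311, -0.1382, 0.2046]
eef_rot: [-2.555, 1.57, 1.915]
force: [-0.5, 0.5, -1.3]
grip_width: 0.0107
tcp [ 0.6311 -0.1382  0.2046] toolx [-2.e-04  6.e-04 -1.e+00] jaw -13.9 shift [-0.9  0.   0. ] spin -0.002 q [-0.27  0.53  1.24  0.    1.38 -0.03] w 0.0107 F [-0.5  0.5 -1.3] t 7.9
```

```bash
python3 -m handwheel '[[[0,0,0],0,1],[[0.5,0,0],0,1],[[0.5,0,0],0,0.6],[[0.5,0,0],0,0.3],[[0.5,0,0],0,0.3]]' 10; python3 -m handwheel '[[[0,0,0],0,0.1],[[0,0,0],0,0.1],[[0,0,0],0,0.1],[[0,0,0],0,0.1],[[0,0,0],0,0.1]]' 10; python3 -m handwheel '[[[-5,0,0],0,0.1],[[-20,0,0],0,0.1],[[-45,0,0],0,0.1],[[-75,0,0],0,0.1],[[-100,0,0],0,0.1]]'
python3 - <<'E'
from h import *
a,b=camera("scene"),camera("side")
_,w=cloud("scene",a[1],a[0]);z=w[...,2]
m=(z>.19)&(z<.235)&(a[0].max(2)<80);m[:235]=0; m[:,:200]=0;m[:,400:]=0
P=w[m];P=P[(np.abs(P[:,0]-.62)<.08)&(np.abs(P[:,1]+.17)<.1)]
c,v,L=line(P);print(c.round(4),v.round(3),L)
r=cv2.minAreaRect((P[:,:2]*1000).astype(np.float32));print(r)
q=np.array(r[0])/1000-[.6126,-.1715];print("hook xy",q@[.971,-.238],q@[.238,.971])
a=cv2.resize(a[0][190:400,200:400],None,fx=2,fy=2);b=cv2.resize(b[0][130:340,230:430],None,fx=2,fy=2)
cv2.imwrite("pics/s5.png",np.hstack([a,b]))
plan((0.455,0.1634,0.29),19.3)
E
```

```text
time_s: 8.4
ee_pos: [0.6311, -0.1382, 0.2043]
eef_rot: [-2.958, 1.57, 1.511]
force: [-0.1, -0.7, -0.2]
grip_width: 0.0312
time_s: 8.9
ee_pos: [0.6311, -0.1382, 0.2043]
eef_rot: [-2.879, 1.57, 1.59]
force: [0.1, 0.1, 0.1]
grip_width: 0.0419
time_s: 9.4
ee_pos: [0.6311, -0.1383, 0.3075]
eef_rot: [1.784, 1.569, -0.03]
force: [-0.1, -0.2, 0.6]
grip_width: 0.0423
[ 0.6257 -0.1729  0.214 ] [-0.229 -0.974  0.001] 0.12413127708812416
((621.6085205078125, -173.9191131591797), (124.04232788085938, 15.190248489379883), 76.07107543945312)
hook xy 0.009323022344970624 -0.0002049309967041028
tcp [ 0.6318 -0.1384  0.3097] toolx [ 0.007  -0.0014 -1.    ] jaw -13.9 shift [  18.  -244.3 -250.4] spin -0.58 q [-0.27  0.48  1.07  0.    1.59 -0.03] w 0.0423 F [-0.2 -0.   0.2] t 9.5
```

View pics/s5.png

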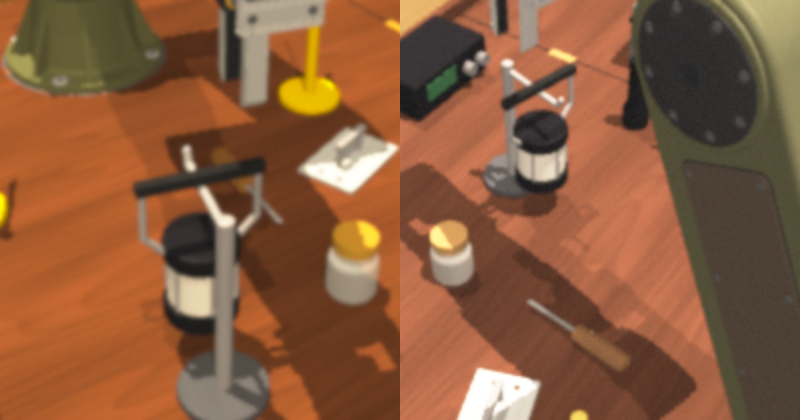

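The lamp hangs level. The bar lies across the arm at hook x = 9 mm, y = 0, bar top centre at z = 0.214 m (scene (200,175)), with the gripper clear. Next, go above the cover.

```bash
python3 -m handwheel '[[[0,-30,-30],-0.05,-0.2],[[0,-70,-70],-0.17,-0.2],[[0,-105,-110],-0.3,-0.2],[[5,-140,-145],-0.42,-0.2],[[10,-175,-180],-0.52,-0.2]]';python3 -c "
from h import *
plan((0.455,0.1634,0.29),19.3)"
```

```text
time_s: 10.0
ee_pos: [0.5086, 0.072, 0.2996]
eef_rot: [1.118, 1.563, -0.171]
force: [0.7, 1.5, -0.0]
grip_width: 0.0567
tcp [0.5086 0.072  0.2996] toolx [ 0.0076 -0.0013 -1.    ] jaw 16.1 shift [   9.1  -26.1 -102.7] spin -0.055 q [ 0.07  0.16  1.5  -0.    1.47 -0.21] w 0.0567 F [ 0.7  1.5 -0. ] t 10.0
```

```bash
python3 -m handwheel '[[[0,-7,-30],-0.02,-0.2],[[3,-17,-65],-0.04,-0.2],[[6,-24,-92],-0.055,-0.2],[[9,-26,-103],-0.055,-0.2],[[9,-26,-103],-0.055,-0.2]]';python3 - <<'E'
from h import *
info=camera_info("wrist");p,d=camera("wrist");cv2.imwrite("pics/w2.png",p)
_,w=cloud("wrist",d,p,info);z=w[...,2]
near=(np.abs(w[...,0]-.455)<.1)&(np.abs(w[...,1]-.163)<.1)
for k,lo,hi in(("plate",.003,.012),("pull",.036,.05)):
    P=w[near&(z>lo)&(z<hi)&(p.max(2).astype(int)-p.min(2)<60)]
    r=cv2.minAreaRect((P[:,:2]*1000).astype(np.float32));print(k,len(P),np.median(P[:,2]),r)
plan((0.455,0.1634,0.29),19.3)
np.savez("w2.npz",d=d,**{k:info[k] for k in("fx","fy","cx","cy","extrinsics")})
E
```

```text
time_s: 10.5
ee_pos: [0.4547, 0.1643, 0.29]
eef_rot: [1.044, 1.563, -0.188]
force: [0.1, 0.0, 0.6]
grip_width: 0.0566
plate 6690 0.005721821695544443 ((455.40203857421875, 163.66098022460938), (80.09542083740234, 124.51555633544922), 19.466995239257812)
pull 552 0.0425538659551947 ((454.8799133300781, 164.22877502441406), (9.538415908813477, 62.88858413696289), 19.491817474365234)
tcp [0.4552 0.1635 0.2901] toolx [ 0.0076 -0.0016 -1.    ] jaw 19.3 shift [ 0.1 -0.3  0. ] spin 0.0 q [ 0.27  0.1   1.6  -0.    1.44 -0.07] w 0.0563 F [ 0.4 -0.5 -0.4] t 10.55
```

View pics/w2.png

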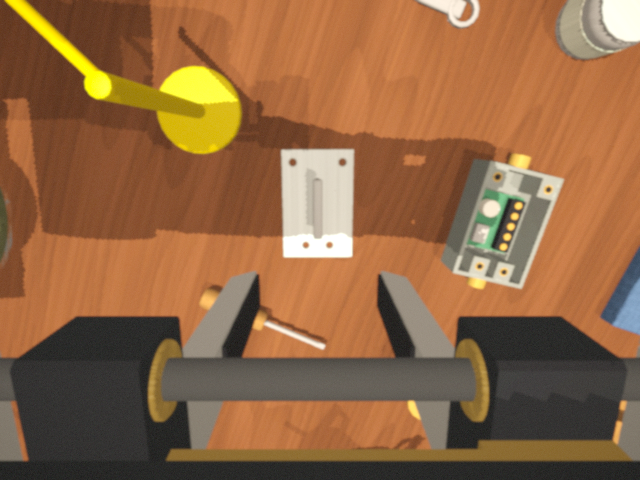

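The wrist view shows the cover's wide pair at the top, at (292,162) and (342,162), and its narrow pair at (306,245) and (329,245). The box's wide pair is at (498,177) and (548,190), its narrow pair at (480,266) and (504,271). Wide faces the same way on both, so no half turn is needed. Grip the pull and measure the box holes from this picture.

```bash
python3 -m handwheel '[[[50,0,0],0,-0.2],[[100,0,0],0,-0.2],[[150,0,0],0,-0.2],[[190,0,0],0,-0.2],[[220,0,0],0,-0.2]]' 30
python3 - <<'E'
from h import *
f=np.load("w2.npz");info={k:f[k] for k in("fx","fy","cx","cy","extrinsics")}
p=cv2.imread("pics/w2.png");h=cv2.cvtColor(p,cv2.COLOR_BGR2HSV).astype(int);g=p.min(2).astype(int)
def cen(u,v,r=6):
    w=g[v-r:v+r+1,u-r:u+r+1];t=np.clip(np.median(w)-15-w,0,None);Y,X=np.mgrid[v-r:v+r+1,u-r:u+r+1]
    return (X*t).sum()/t.sum(),(Y*t).sum()/t.sum()
T=np.array([[28,48],[-28,48],[14,-48],[-14,-48]])/1000
for name,px,z in(("cover",[(342,162),(292,162),(329,245),(306,245)],.005),("box",[(548,190),(498,177),(504,271),(480,266)],.045)):
    uv=[cen(*q) for q in px];P=ray("wrist",uv,z,info)[:,:2]
    A=T-T.mean(0);B=P-P.mean(0);a=np.arctan2((A[:,0]*B[:,1]-A[:,1]*B[:,0]).sum(),(A*B).sum())
    R=np.array([[np.cos(a),-np.sin(a)],[np.sin(a),np.cos(a)]]);o=P.mean(0)-R@T.mean(0)
    print(name,"uv",np.round(uv,1).tolist(),"o",o.round(4),"yaw",np.degrees(a).round(2),"res mm",((P-o-T@R.T)*1000).round(1).tolist())
plan((0.455,0.164,0.032),19.4)
E
```

```text
time_s: 11.05
ee_pos: [0.4569, 0.1617, 0.0676]
eef_rot: [0.848, 1.565, -0.388]
force: [0.5, 0.4, 0.2]
grip_width: 0.0566
cover uv [[342.0, 161.8], [292.3, 161.9], [329.0, 244.6], [305.4, 244.6]] o [0.4548 0.1638] yaw 19.37 res mm [[-0.1, -0.0], [0.1, -0.0], [-0.1, -0.0], [0.1, 0.0]]
box uv [[547.8, 189.2], [497.1, 176.5], [503.4, 271.6], [479.3, 265.9]] o [0.6516 0.2132] yaw 5.79 res mm [[0.0, 0.2], [-0.1, 0.2], [0.0, -0.2], [-0.0, -0.2]]
tcp [0.4569 0.1617 0.0676] toolx [ 0.0056 -0.0023 -1.    ] jaw 19.2 shift [35.6 -1.1 -3. ] spin -0.003 q [ 0.27  0.35  1.85 -0.    0.94 -0.07] w 0.0566 F [0.5 0.4 0.2] t 11.05
```

```bash
python3 -m handwheel '[[[8,0,-3],0,-0.2],[[18,-1,-3],0,-0.2],[[28,-1,-3],0,-0.2],[[35,-1,-3],0,0],[[35,-1,-3],0,0.2]]' 40; python3 -m handwheel '[[[0,0,0],0,1],[[0,0,0],0,1],[[0,0,0],0,1],[[0,0,0],0,1],[[0,0,0],0,1]]' 40; python3 -m handwheel '[[[0,0,0],0,1],[[0,0,0],0,1],[[0,0,0],0,1],[[0,0,0],0,1],[[0,0,0],0,1]]' 40;python3 -c "
from h import *
plan((0.455,0.164,0.032),19.4)"
```

```text
time_s: 11.55
ee_pos: [0.4551, 0.164, 0.0324]
eef_rot: [0.827, 1.565, -0.408]
force: [-0.1, 0.4, 0.6]
grip_width: 0.0439
time_s: 12.05
ee_pos: [0.4553, 0.1641, 0.0327]
eef_rot: [0.877, 1.565, -0.358]
force: [-0.2, 0.4, 3.2]
grip_width: 0.0093
time_s: 12.55
ee_pos: [0.4553, 0.1641, 0.0327]
eef_rot: [0.875, 1.565, -0.36]
force: [-0.8, -0.4, 1.2]
grip_width: 0.0095
tcp [0.4553 0.1641 0.0327] toolx [ 0.0058 -0.0022 -1.    ] jaw 19.2 shift [ 0.7 -0.3 -0. ] spin -0.003 q [ 0.27  0.41  1.87 -0.    0.86 -0.06] w 0.0095 F [-0.8 -0.4  1.2] t 12.55
```

```bash
python3 -m handwheel '[[[-8,0,0],0,1],[[-28,0,0],0,1],[[-55,0,0],0,1],[[-82,0,0],0,1],[[-100,0,0],0,1]]' 40; python3 -c "
from h import *
plan((0.652,0.2134,0.132),5.8)"
```

```text
time_s: 13.05
ee_pos: [0.4549, 0.1644, 0.1349]
eef_rot: [1.003, 1.563, -0.233]
force: [0.5, 0.6, -3.7]
grip_width: 0.0095
tcp [0.4549 0.1644 0.1349] toolx [ 0.0074 -0.0018 -1.    ] jaw 19.2 shift [  4.3 202.2  18.6] spin 0.234 q [ 0.27  0.24  1.8  -0.    1.09 -0.06] w 0.0095 F [ 0.5  0.6 -3.7] t 13.05
```

```bash
python3 -m handwheel '[[[0,12,1],0.02,1],[[0,40,4],0.06,1],[[0,75,8],0.11,1],[[0,110,12],0.16,1],[[0,130,14],0.2,1]]' 40;  python3 -m handwheel '[[[0,15,2],0.02,1],[[0,40,4],0.03,1],[[0,60,5],0.03,1],[[0,70,5],0.03,1],[[0,70,5],0.03,1]]' 40;python3 -c "
from h import *
plan((0.652,0.2134,0.132),5.8)"
```

```text
time_s: 13.55
ee_pos: [0.584, 0.1942, 0.136]
eef_rot: [1.223, 1.563, -0.214]
force: [0.2, 0.8, -2.1]
grip_width: 0.0094
time_s: 14.05
ee_pos: [0.6545, 0.1984, 0.1361]
eef_rot: [1.21, 1.564, -0.258]
force: [-0.5, 0.1, -2.2]
grip_width: 0.0092
tcp [0.6545 0.1984 0.1361] toolx [ 0.007  -0.0019 -1.    ] jaw 5.9 shift [  4.1  -0.9 -15.2] spin 0.002 q [ 0.24  0.67  1.18 -0.    1.29  0.14] w 0.0092 F [-0.5  0.1 -2.2] t 14.05
```

```bash
python3 -m handwheel '[[[0,0,-5],0,1],[[0,-1,-11],0,1],[[0,-1,-15],0,1],[[0,-1,-15],0,1],[[0,-1,-15],0,1]]' 40;python3 - <<'E'
from h import *
plan((0.652,0.2134,0.0925),5.8)
o=get_obs()
info=camera_info("wrist");p,d=camera("wrist");cv2.imwrite("pics/w3.png",p)
np.savez("w3.npz",d=d,**{k:info[k] for k in("fx","fy","cx","cy","extrinsics")})
for n in("wrist","scene","side"):
    if n=="wrist":_,w=cloud(n,d,p,info)
    else: p,w=cloud(n)
    z=w[...,2];near=(np.abs(w[...,0]-.652)<.09)&(np.abs(w[...,1]-.213)<.09)&(z>.095)&(z<.118)
    P=w[near]
    if len(P)>50:
        A=np.c_[P[:,:2],np.ones(len(P))];k=np.linalg.lstsq(A,P[:,2],rcond=None)[0]
        g=np.abs(P[:,2]-A@k)<.003;k=np.linalg.lstsq(A[g],P[g,2],rcond=None)[0]
        r=cv2.minAreaRect((P[g][:,:2]*1000).astype(np.float32));print(n,len(P),r,"slope",k[:2].round(4),"z@c",k@[.652,.2132,1])
E
```

```text
time_s: 14.55
ee_pos: [0.6517, 0.2135, 0.1363]
eef_rot: [1.215, 1.563, -0.252]
force: [-0.1, -0.0, -2.1]
grip_width: 0.0094
tcp [0.6517 0.2135 0.1363] toolx [ 0.0072 -0.0018 -1.    ] jaw 5.9 shift [43.8 -0.  -0. ] spin 0.002 q [ 0.26  0.67  1.17 -0.    1.29  0.16] w 0.0094 F [-0.1 -0.  -2.1] t 14.55
wrist 19987 ((649.9237670898438, 221.62469482421875), (80.34073638916016, 106.19429779052734), 5.756869792938232) slope [0.0041 0.0025] z@c 0.10920418227216626
scene 977 ((651.4407348632812, 213.26028442382812), (82.98932647705078, 129.6730194091797), 5.612532615661621) slope [-0.0022  0.0035] z@c 0.10906097156862618
side 1117 ((651.7955322265625, 213.8325653076172), (83.87925720214844, 125.78657531738281), 6.747825622558594) slope [ 0.0022 -0.0007] z@c 0.11089719234188852
```

View pics/w3.png

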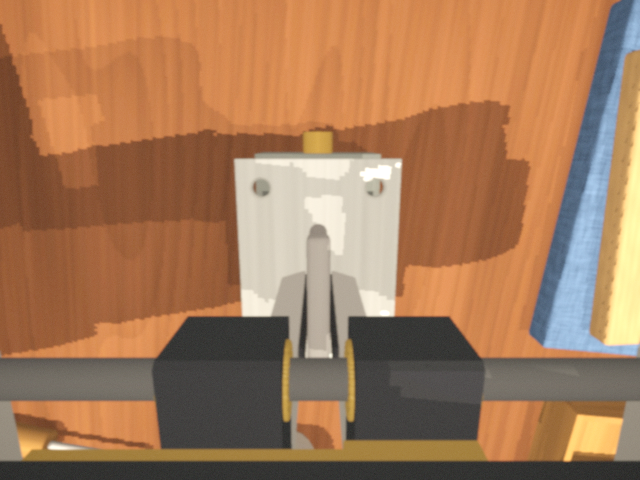

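The cover is held level over the box, its wide holes at (261,187) and (374,187). Lower it 44 mm and check the holes.

```bash
python3 -m handwheel '[[[6,0,0],0,1],[[16,0,0],0,1],[[28,0,0],0,1],[[38,0,0],0,1],[[44,0,0],0,1]]' 40; python3 -m handwheel '[[[0,0,0],0,1],[[0,0,0],0,1],[[0,0,0],0,1],[[0,0,0],0,1],[[0,0,0],0,1]]' 40;python3 - <<'E'
from h import *
plan((0.652,0.2134,0.0925),5.8)
info=camera_info("wrist");p,d=camera("wrist");cv2.imwrite("pics/w4.png",p)
pw,w=cloud("wrist",d,p,info);z=w[...,2]
near=(np.abs(w[...,0]-.652)<.09)&(np.abs(w[...,1]-.225)<.07)&(z>.055)&(z<.073)
# holes: enclosed gaps in plate mask by depth
m=near.astype(np.uint8)
cs,hi=cv2.findContours(m,cv2.RETR_CCOMP,cv2.CHAIN_APPROX_NONE)
zt=np.median(z[near]);print("plate top",zt)
c,s=np.cos(np.radians(5.79)),np.sin(np.radians(5.79));Rb=np.array([[c,-s],[s,c]])
for q,hh in zip(cs,hi[0]):
    if hh[3]>=0 and cv2.contourArea(q)>20:
        (u,v),r=cv2.minEnclosingCircle(q);M=cv2.moments(q);uv=(M["m10"]/M["m00"],M["m01"]/M["m00"])
        P=ray("wrist",uv,zt,info)[0];print("hole",np.round(uv,1),round(r,1),P.round(4),"in box frame mm",((P[:2]-[.6516,.2132])@Rb*1000).round(1))
for n in("scene","side"):
    pp,w2=cloud(n);z2=w2[...,2]
    P=w2[(np.abs(w2[...,0]-.652)<.09)&(np.abs(w2[...,1]-.213)<.09)&(z2>.060)&(z2<.075)]
    r=cv2.minAreaRect((P[:,:2]*1000).astype(np.float32));print(n,len(P),np.median(P[:,2]).round(4),r)
    if n=="scene":
        z=z2;m=(z>.19)&(z<.235)&(pp.max(2)<80);P=w2[m];P=P[(np.abs(P[:,0]-.62)<.08)&(np.abs(P[:,1]+.17)<.1)]
        print("lamp bar",cv2.minAreaRect((P[:,:2]*1000).astype(np.float32)),P[:,2].mean())
    cv2.imwrite(f"pics/f_{n}.png",pp)
a=cv2.imread("pics/f_scene.png")[200:400,230:490];b=cv2.imread("pics/f_side.png")[150:350,150:410]
cv2.imwrite("pics/f.png",np.vstack([cv2.resize(x,None,fx=1.5,fy=1.5) for x in(a,b)]))
E
```

```text
time_s: 15.2
ee_pos: [0.6518, 0.2128, 0.0903]
eef_rot: [1.036, 1.565, -0.432]
force: [0.3, -0.2, -2.7]
grip_width: 0.0091
time_s: 15.7
ee_pos: [0.6519, 0.2129, 0.0907]
eef_rot: [1.103, 1.565, -0.365]
force: [-0.8, -0.1, -1.5]
grip_width: 0.0094
tcp [0.6519 0.2129 0.0907] toolx [ 0.0058 -0.0022 -1.    ] jaw 5.9 shift [-1.8  0.2 -0.5] spin 0.001 q [ 0.26  0.72  1.21 -0.    1.21  0.16] w 0.0094 F [-0.8 -0.1 -1.5] t 15.7
plate top 0.06366146286411468
hole [374.6 187.1] 9.7 [0.6734 0.2632 0.0637] in box frame mm [26.8 47.5]
hole [261.5 187.3] 9.8 [0.6186 0.2575 0.0637] in box frame mm [-28.4  47.4]
scene 926 0.0634 ((651.600341796875, 211.2117156982422), (82.09016418457031, 128.40798950195312), 6.1394362449646)
lamp bar ((624.50732421875, -176.05816650390625), (120.13615417480469, 9.457174301147461), 74.7195816040039) 0.21402751472150672
side 1019 0.0652 ((652.1007080078125, 212.7180938720703), (83.22845458984375, 126.64643096923828), 5.6657395362854)
```

View pics/f.png

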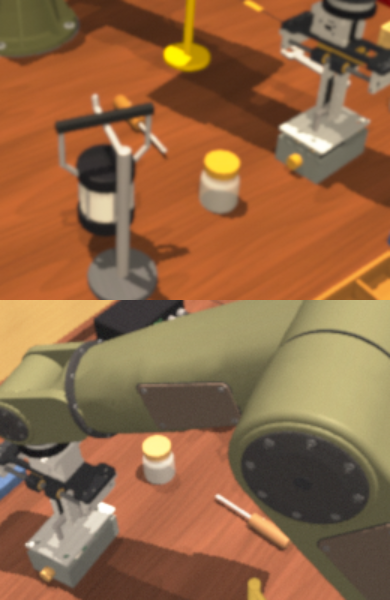

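Scene and side views: the lamp hangs on the hook at (105,150), and the cover sits over the box with a visible gap at (325,145). The wide holes are within about 1.3 mm and the clearance is about 14 mm, so I hand in.

```bash
python3 -c "
from station import *
print(hand_in()); o=get_obs(); print(o['ee_pos'],o['grip_width'])"
```

```text
the job is handed in; nothing more can be done
None
the job is handed in; nothing more can be done
```

The lamp hangs on the grey steel hook, let go. The cover is gripped by its pull and held level over the box, wide pair over wide pair. I handed in at about 16 s; no verdict is reported.

- **Lamp:** after release, the bar was level and centred on the arm, at hook x = 9 mm and y = 0, and the gripper was clear of it. The final look put it about 3 mm further along the arm, within the measuring error.
- **Cover:** it sits about 14 mm above the rim, and the tool is 0.006 rad off vertical. The two wide holes measured within about 1.3 mm of their targets.
- **Not checked directly:** the gripper hid the narrow holes at the end, so I judged them from the plate outline in the scene and side views. The outlines put the plate centre within about 2 mm of the box's and the yaw within 0.4°. The scene view was the worst, 2 mm off in y, which the wrist camera did not bear out.
- **Failed attempt:** my first grip on the lamp lifted before the fingers had closed, so nothing was held. I went back down and gripped it properly.
- **Other things on the table:** I touched none of them, judging by the pictures; I did not measure their positions again.

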